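# Pack the bobbin hopper and latch its sliding gate

## Robot

A 6-joint arm with a two-finger parallel gripper is mounted at the origin on the work surface. World frame = base frame: x ahead of the robot, y to its left, z up, the work surface at z = 0. Lengths are in m, angles in rad, forces in N, time in s.
With the tool pointing down it reaches from about 0.35 to 0.875 m from the base axis. Payload 4.2 kg.
Tool frame: the origin (TCP) lies at the very end of the fingers, on their centre line; the grasp point (between the pads) lies 19 mm behind it; z points along the fingers, y is the line along which they close (so a half turn about z gives the same grasp; the last joint's range is limited). The gripper opens to 87 mm and grips with 3 to 60 N. Pads are 19 mm wide; open, the fingers measure 117 mm over their backs; the gripper's body (75 mm by 190 mm) begins 51 mm behind the grasp point.
Start: joints at [-0.888, 0.385, 0.008, 0, -1.194, -0.259], TCP at [0.257, -0.57, 0.223] pointing down, gripper open.
Joint ranges: [-3.14, 3.14], [-1.21, 2.06], [-1.07, 1.41], [-3.16, 2.05], [-2.99, -0.16], [-3.1, 3.1]. Speed limits (rad/s): [2.79, 2.79, 3.14, 3.14, 3.14, 3.14].

## Interface

Orientations are given as a unit quaternion [x, y, z, w].
In Python, from rig import arm, imaging, sign_off gives the robot as it stands. The module is installed in compiled form; this text tells all that it offers.
- The arm moves only by the tool step_arm, never from a script. Its argument "targets" is a list of rows, each an object with "claw": the opening, from 0 (shut) to 1 (fully open); "translation": the shift along the tool's x, y, z as a fraction of full scale, a list of three; "rotation": the turn, a rotation vector about the tool's x, y, z as a fraction of full scale, a list of three. A call has 1 to 20 rows; each row shifts and turns the commanded pose from where the row before left it, along the tool's axes as they then stand; what a row does not reach is not made up. Full scale, the value 1, is 50 mm for a shift and 8 degrees for a turn. A row lasts 1/10 s, in which the tool goes at most 50 mm and 8.59 degrees, less where a joint would pass 70% of its speed; a pose out of reach is approached as far as the arm can. A call with a number of a shift or a turn outside -1 to 1 is refused whole. A call with a gripper value outside its range is refused whole. The fingers move at their own pace and stop on an object; "force" is the grip in N (left out, the last holds). Time passes only in rows, so rows that do not move let the fingers close. It gives the time, the measured TCP pose, the force, the opening and the grip force at its end, in the units of the state.
- arm.read_state(): the state, without advancing time (a new reading comes with each control period).
- imaging.get_image(name): name is "side" or "top"; returns the picture (420x560x3 uint8, red, green, blue); there is no depth.
- imaging.camera_info(name): a dict with "fx", "fy", "cx", "cy" (pixels), "R" (3x3) and "t" (3): a world point X has camera coordinates R X + t. Camera axes: x right, y down, z forward; pixel columns grow to the right and rows downward; lengths in m; the calibration is good to about 2 mm. A picture is of the moment at which its call begins. camera_info takes no time and is no camera call.
- sign_off(): hands the job in; it is judged then, once.
The state is a dict: "time": time; "qpos": joint angles; "joint_velocities": joint speeds; "tau": joint torques, N m; "tool_pos": TCP position; "orientation": TCP orientation; "wrist_force": force on the tool from outside, world axes, zero at the start; "torque": the same for the moment, N m; "opening": finger opening in m; "finger_force": force on a finger pad.
Only numpy, scipy, OpenCV 4.12 (cv2) and the standard library are available. Lean on these libraries where they do the work, as an engineer would, in place of code of your own. Each camera call takes 0.05 s, during which the arm holds its last target. There are 200 camera calls.

## Task

Pack up the wooden bobbin hopper: first take the ruler off it and lay it flat, lengthways and wholly on the cork mat, then put the large bobbin from the tray into the hopper through its open mouth, and last push the sliding gate fully shut until its spring latch clicks behind the gate's pin. Leave everything else on the table where it is.

Things in the scene. Friction and masses are not known exactly. Their poses are not given: they have to be found in the camera images.
- hopper: Fixed pale wooden box, 140 mm (its x, centred) by 310 mm (its y, from -160 to +150 mm); origin on the table. Its +y is the way the gate closes. Walls 10 mm thick, 56 mm high, with 7.5 mm wide guide rails on both long sides up to z = 68 mm. y = -160..-25 mm is a covered garage for the open gate; y = 90..150 mm a solid end block, 56 mm high, carrying the latch.
- mouth (a point): Middle of the bay's mouth, at hopper x = 0, y = 40, z = 56 mm; its axes are the hopper's. The bay spans hopper x = -60..60, y = -25..90 mm; floor at z = 6 mm, clear height under the gate 50 mm. The mouth is clear in y from the gate's front edge to y = 90 mm.
- ridge (a point): Middle of the top of the gate's wooden push ridge, at hopper x = 0, y = -90 mm + travel, z = 82 mm; axes as the hopper's. Ridge 60 mm long in x, 12 mm thick in y, 20 mm high above the panel; 59 mm of flat panel lie behind it (-y) and ahead of it. The gate also carries a steel pin, 8 mm diameter, at hopper x = 30, y = -32 mm + travel, up to z = 80 mm.
- gate (a joint): Travel of the gate in m along hopper +y. 0 = fully open (starts 0 to 0.025), 0.118 = end stop; at about 0.113 the latch springs behind the pin. It slides stiffly (about 6 N) and stays where left; from about 0.095 on the pin pushes the latch aside and the force rises to 10 to 15 N before the click. Panel: 6 mm plywood, z = 56..62 mm, 122 mm (x) by 130 mm (y), front edge at hopper y = -25 mm + travel.
- latch (a joint): Swing of the steel spring latch in rad: 0 = at rest, grows to about 0.1 while the gate's pin pushes it aside (towards hopper +x), and springs back to 0 when the pin has passed.
- hook (a point): Tip of the latch's hook, at hopper x = 28, y = 77, z = 74 mm at rest. The latch is a steel arm, 8 x 8 mm, along hopper y (y = 52..138, x = 41..49, z = 66..74 mm), pivoted on the end block at x = 45, y = 135 mm (pivot top z = 78 mm), with a ramped hook towards -x at its free end.
- ruler: Loose wooden ruler, 200 mm (its x) by 26 mm (its y) by 8 mm thick, about 50 g; origin at the centre of its underside. At the start it lies across the hopper's two guide rails (underside 68 mm above the table), over the mouth and in the gate's way, its length roughly along the hopper's x.
- bobbin: Large loose bare wooden bobbin, standing upright in the tray: 42 mm diameter, 45 mm high, about 45 g, slightly waisted; origin at the centre of its underside. A small bobbin (24 mm diameter, 28 mm high) and a jar (26 mm diameter, 50 mm high) stand in the same row, about 62 mm apart, in any order.
- bobbin_center (a point): Middle of the large bobbin, 22.5 mm above its underside.
- tray: Fixed shallow black tray, 220 mm (its x) by 130 mm (its y), rim 14 mm high, walls and floor 4 mm thick; origin at the centre of its underside. Its three things stand in a row along its x. It is on the left or the right of the table.
- mat: Fixed cork mat, 260 mm (its x, the length) by 120 mm (its y), 4 mm thick; origin at the centre of its underside. On the side of the table opposite the tray.
- can: Bystander, not to be moved: drink can, 64 mm diameter, 115 mm high, standing beside the far side of the hopper; origin under its centre.
- jar_near: Bystander, not to be moved: bead jar, 28 mm diameter, 45 mm high, on the near side of the hopper; origin under its centre.
- tape: Bystander, not to be moved: roll of tape lying flat, 60 mm diameter, 18 mm high, beyond the far end of the mat; origin under its centre.
- scissors: Bystander, not to be moved: small scissors lying flat on the far side of the hopper, 110 mm long, 8 mm high; origin at the pivot, between blades and finger loops.
- small_bobbin: Bystander, not to be moved: small wooden bobbin in the tray, 24 mm diameter, 28 mm high; origin under its centre.
- bead_jar: Bystander, not to be moved: jar in the tray, 26 mm diameter, 50 mm high; origin under its centre.

How it is judged:
By the outcome, as a careful person would: the job done as asked, in the order asked, and still so for the second after the job is handed in, with the robot touching nothing.
It also fails if it takes over 72 s, if anything falls off the work surface, if the arm or the gripper's body presses on something with over 40 N, if the wrist force passes 120 N, or if a joint passes its speed limit or range.

## Working session

There is one attempt and no reset: what is moved stays moved. The work goes in short steps, Python scripts to look and compute and a tool call to move; the robot and the scene stay as the last step left them, time stands still between calls to the robot, and variables do not carry over. Pictures are saved under pics/ and viewed, at most 10 in all, crops included, and the job is handed in when it is done.

Besides the shell and the picture viewer there is one more tool, called after "Request:" by a JSON object that holds its "method" and its "body", one argument or row to a line. step_arm: Moves the arm, as the interface text tells. Its arguments: {"type":"object","properties":{"targets":{"type":"array"},"force":{"type":"number"}},"required":["targets"]}

```bash
mkdir -p pics
python3 - <<'E'
from rig import arm, imaging
import cv2, numpy as np
for n in("top","side"):
    cv2.imwrite(f"pics/{n}0.png",cv2.resize(imaging.get_image(n)[:,:,::-1],(800,600),interpolation=cv2.INTER_CUBIC))
    c=imaging.camera_info(n);print(n,{k:np.round(v,4).tolist() for k,v in c.items()})
s=arm.read_state();print(s)
E
```

```text
top {'fx': 432.5027, 'fy': 432.5027, 'cx': 277.6343, 'cy': 210.6113, 'R': [[-0.0233, -0.9992, -0.034], [-0.9931, 0.027, -0.1138], [0.1146, 0.0311, -0.9929]], 't': [0.0361, 0.5894, 0.9795]}
side {'fx': 435.1399, 'fy': 435.1399, 'cx': 276.5557, 'cy': 199.7018, 'R': [[-0.9327, -0.3601, -0.0187], [-0.2154, 0.5978, -0.7721], [0.2892, -0.7162, -0.6352]], 't': [0.5445, 0.2109, 0.8853]}
{'time': 0.1, 'qpos': array([-8.88404226e-01,  3.85469294e-01,  6.77560728e-03, -4.52361793e-04,
       -1.19401162e+00, -2.58578608e-01]), 'joint_velocities': array([ 0.00043975, -0.00167587,  0.00250561,  0.00193144,  0.00117853,
        0.00032773]), 'tau': array([-1.92875505e-04, -3.91688883e+01,  1.87934768e+01,  4.23185840e+00,
        1.34782452e-02, -7.70617225e-05]), 'tool_pos': array([ 0.25681012, -0.56920963,  0.22157781]), 'orientation': array([-2.10242721e-01,  9.77648732e-01,  9.46088434e-04, -2.45296338e-04]), 'wrist_force': array([ 0.00993184, -0.61157069, -0.31517985]), 'torque': array([ 0.0422112 , -0.04417718, -0.00721628]), 'finger_force': 0.0, 'opening': 0.08679644928267771}
```

View pics/top0.png

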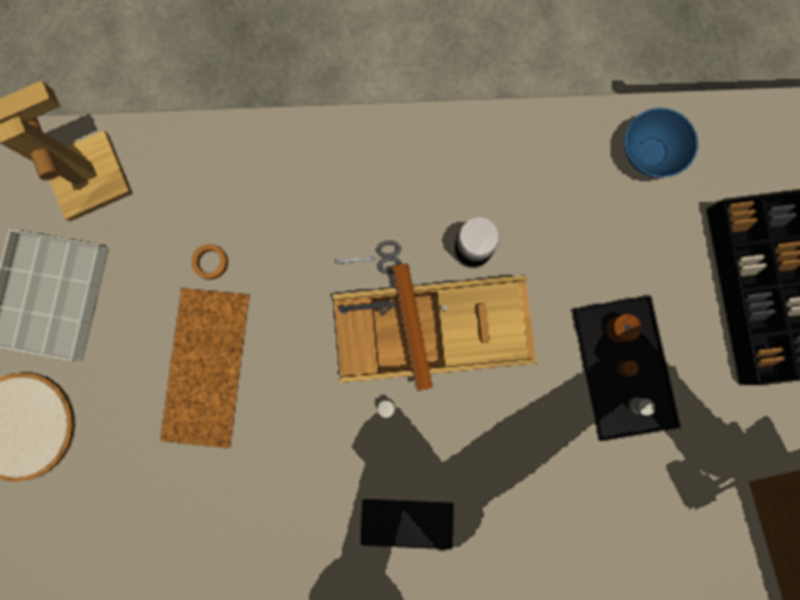

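View pics/side0.png

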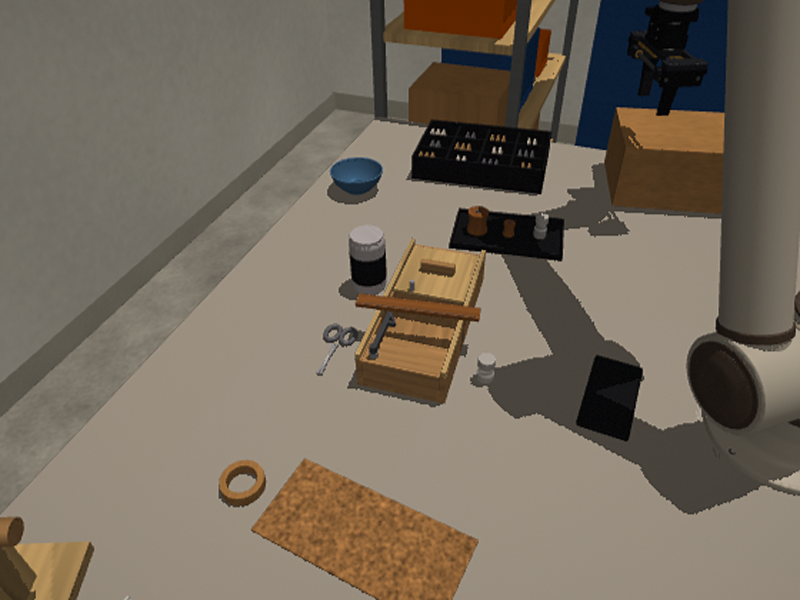

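The top view shows the hopper at (332..535, 277..381), the ruler running (402,266) to (424,388), the tray on the right with the large bobbin at (626,328), and the mat on the left with corners (181,289), (249,294), (231,446), (162,441). The side view agrees. The latch end is on the left, so hopper +y is roughly world +y. I'll enlarge the crop next.

```bash
cat > h.py <<'E'
import numpy as np, cv2
from rig import arm, imaging
def unp(n,uv,z):
    c=imaging.camera_info(n);R=np.array(c["R"]);t=np.array(c["t"])
    d=R.T@np.array([(uv[0]-c["cx"])/c["fx"],(uv[1]-c["cy"])/c["fy"],1]);o=-R.T@t
    return o+d*(z-o[2])/d[2]
def crop(n,f,x0,y0,x1,y1,k):
    im=imaging.get_image(n)[y0:y1,x0:x1,::-1]
    cv2.imwrite("pics/"+f,cv2.resize(im,None,fx=k,fy=k,interpolation=cv2.INTER_CUBIC))
E
python3 - <<'E'
from h import *
crop("top","c1.png",225,175,485,315,3)
s=.7
for k,p,z in [("mat",[(181,289),(249,294),(231,446),(162,441)],.004),("tray",[(573,310),(650,297),(680,426),(600,439)],.014),
  ("hop",[(332,295),(342,381),(535,363),(525,277)],.056),("rul",[(402,266),(424,388)],.076),("bob",[(628,326)],.045),("jar",[(386,408)],.045)]:
    P=np.array([unp("top",(u*s,v*s),z) for u,v in p]);print(k,P.round(3)[:,:2].tolist(),P.mean(0).round(3))
E
```

```text
mat [[0.624, 0.391], [0.612, 0.274], [0.359, 0.303], [0.369, 0.419]] [0.491 0.347 0.004]
tray [[0.569, -0.27], [0.588, -0.397], [0.377, -0.43], [0.359, -0.301]] [ 0.473 -0.35   0.014]
hop [[0.6, 0.125], [0.462, 0.11], [0.483, -0.195], [0.62, -0.186]] [ 0.541 -0.037  0.056]
rul [[0.641, 0.01], [0.449, -0.019]] [ 0.545 -0.005  0.076]
bob [[0.538, -0.347]] [ 0.538 -0.347  0.045]
jar [[0.418, 0.042]] [0.418 0.042 0.045]
```

View pics/c1.png

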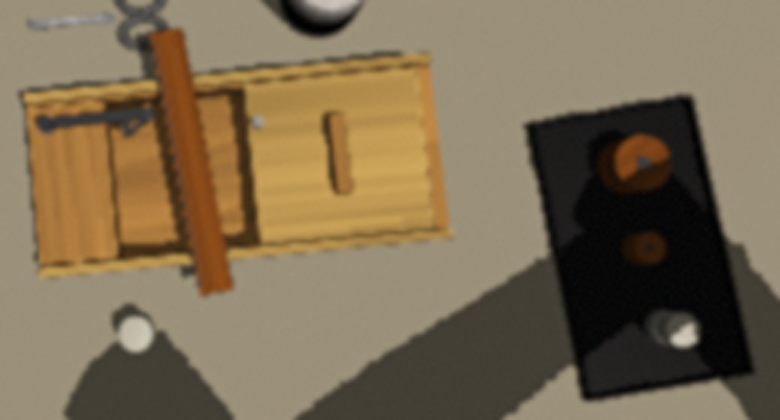

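The crop shows ruler top corners (150,33), (182,29), (232,290), (200,295), ridge top (325,114) to (352,190), pin (257,121), hook near (130,127), and bobbin top centre (643,161) with radius 29.

Run:
```python
from h import *
f=lambda p,z:np.array([unp("top",(225+u/3,175+v/3),z) for u,v in p])
for k,p,z in [("rails",[(23,92),(41,273),(450,236),(428,55)],.068),("ruler",[(150,33),(182,29),(232,290),(200,295)],.076),
 ("ridge",[(325,114),(338,112),(352,190),(337,193)],.082),("pin",[(257,121)],.08),("gatefront",[(245,93),(257,243)],.062),("bayend",[(106,98),(120,258)],.056),("bob",[(643,161)],.045),("hook",[(128,127)],.074),("sbob",[(648,247)],.028)]:
    P=f(p,z);print(k,P[:,:2].round(4).tolist(),P.mean(0).round(4)[:2])
P=f([(150,33),(182,29),(232,290),(200,295)],.076);a=(P[0]+P[1]-P[2]-P[3])/2;print("ruler len",np.linalg.norm(a),"yaw",np.degrees(np.arctan2(a[1],a[0])))
Q=f([(23,92),(41,273),(450,236),(428,55)],.068);b=(Q[0]-Q[3]+Q[1]-Q[2])/2;print("hop y dir",np.degrees(np.arctan2(b[1],b[0])),np.linalg.norm(b))
M=np.array([[0.624, 0.391], [0.612, 0.274], [0.359, 0.303], [0.369, 0.419]]);m=(M[0]+M[1]-M[2]-M[3])/2;print("mat",np.degrees(np.arctan2(m[1],m[0])),np.linalg.norm(m))
from scipy.spatial.transform import Rotation as Ro
print(Ro.from_quat(arm.read_state()["orientation"]).as_matrix().round(3))
```

```text
rails [[0.6003, 0.1222], [0.4638, 0.1103], [0.484, -0.1941], [0.62, -0.1843]] [ 0.542  -0.0365]
ruler [[0.6415, 0.0245], [0.6438, 0.0003], [0.4482, -0.0315], [0.4451, -0.0079]] [ 0.5447 -0.0036]
ridge [[0.5759, -0.104], [0.5771, -0.1136], [0.5192, -0.1216], [0.5173, -0.1105]] [ 0.5474 -0.1124]
pin [[0.5722, -0.0536]] [ 0.5722 -0.0536]
gatefront [[0.5957, -0.0461], [0.4823, -0.0515]] [ 0.539  -0.0488]
bayend [[0.5955, 0.0601], [0.4735, 0.0518]] [0.5345 0.056 ]
bob [[0.5374, -0.3468]] [ 0.5374 -0.3468]
hook [[0.5709, 0.0427]] [0.5709 0.0427]
sbob [[0.4725, -0.352]] [ 0.4725 -0.352 ]
ruler len 0.1985845061469563 yaw 9.302624751309734
hop y dir 93.73441321752158 0.3061228042707662
mat -6.402079580464275 0.255593916203027
[[-0.912 -0.411 -0.001]
 [-0.411  0.912  0.002]
 [ 0.     0.002 -1.   ]]
```

Cross-checks agree: hopper origin is about (0.5417, -0.0315) with yaw about 3.9° and gate travel about 8 mm. The ruler centre is (0.545, -0.004) with yaw 9.3°. Moving above the ruler.

Request:
{"method": "step_arm", "body": {
  "targets": [
    {"claw":0.6,"translation":[0,0,0],"rotation":[0,0,0.94]},
    {"claw":0.6,"translation":[0,0,0],"rotation":[0,0,0.94]},
    {"claw":0.6,"translation":[-0.47,0.64,0],"rotation":[0,0,0]},
    {"claw":0.6,"translation":[-0.47,0.64,0],"rotation":[0,0,0]},
    {"claw":0.6,"translation":[-0.47,0.64,0],"rotation":[0,0,0]},
    {"claw":0.6,"translation":[-0.47,0.64,0],"rotation":[0,0,0]},
    {"claw":0.6,"translation":[-0.47,0.64,0],"rotation":[0,0,0]},
    {"claw":0.6,"translation":[-0.47,0.64,0],"rotation":[0,0,0]},
    {"claw":0.6,"translation":[-0.47,0.64,0],"rotation":[0,0,0]},
    {"claw":0.6,"translation":[-0.47,0.64,0],"rotation":[0,0,0]},
    {"claw":0.6,"translation":[-0.47,0.64,0],"rotation":[0,0,0]},
    {"claw":0.6,"translation":[-0.47,0.64,0],"rotation":[0,0,0]},
    {"claw":0.6,"translation":[-0.47,0.64,0],"rotation":[0,0,0]},
    {"claw":0.6,"translation":[-0.47,0.64,0],"rotation":[0,0,0]},
    {"claw":0.6,"translation":[-0.47,0.64,0],"rotation":[0,0,0]},
    {"claw":0.6,"translation":[-0.47,0.64,0],"rotation":[0,0,0]},
    {"claw":0.6,"translation":[-0.47,0.64,0],"rotation":[0,0,0]},
    {"claw":0.6,"translation":[-0.47,0.64,0],"rotation":[0,0,0]},
    {"claw":0.6,"translation":[0,0,0],"rotation":[0,0,0]},
    {"claw":0.6,"translation":[0,0,0],"rotation":[0,0,0]}
  ]
}}

```text
time: 2.15
tool_pos: [0.5458, -0.0032, 0.2219]
orientation: [-0.081, 0.997, -0.0, -0.001]
wrist_force: [-0.9, -0.2, -0.6]
opening: 0.0522
finger_force: 0.0
```

```bash
cat >> h.py <<'E'
from scipy.spatial.transform import Rotation as Ro
def go(x,y,z,phi=None):
    "units needed: first the tool-z turn to bring tool y to phi (deg), then the shift"
    s=arm.read_state();M=Ro.from_quat(s["orientation"]).as_matrix();p0=np.degrees(np.arctan2(M[1,1],M[0,1]))
    d=((p0-phi+180)%360-180) if phi is not None else 0
    M2=M@Ro.from_rotvec([0,0,np.radians(d)]).as_matrix()
    print("t %.2f pos %s phi %.1f tilt %.2f W %s open %.4f ff %.1f"%(s["time"],s["tool_pos"].round(4),p0,np.degrees(np.arccos(-M[2,2])),s["wrist_force"].round(1),s["opening"],s["finger_force"]))
    print("turn z %.2f, shift"%(d/8),(M2.T@(np.array([x,y,z])-s["tool_pos"])/.05).round(3))
E
python3 -c "
from h import *
go(.5447,-.0036,.0675,99.3)"
```

```text
t 2.15 pos [ 0.5458 -0.0032  0.2219] phi 99.3 tilt 0.09 W [-0.9 -0.2 -0.6] open 0.0522 ff 0.0
turn z 0.00, shift [ 0.018 -0.005  3.088]
```

Request:
{"method": "step_arm", "body": {
  "targets": [
    {"claw":0.6,"translation":[0,0,0.45],"rotation":[0,0,0]},
    {"claw":0.6,"translation":[0,0,0.45],"rotation":[0,0,0]},
    {"claw":0.6,"translation":[0,0,0.45],"rotation":[0,0,0]},
    {"claw":0.6,"translation":[0,0,0.45],"rotation":[0,0,0]},
    {"claw":0.6,"translation":[0,0,0.45],"rotation":[0,0,0]},
    {"claw":0.6,"translation":[0,0,0.45],"rotation":[0,0,0]},
    {"claw":0.6,"translation":[0,0,0.19],"rotation":[0,0,0]},
    {"claw":0.6,"translation":[0,0,0.19],"rotation":[0,0,0]},
    {"claw":0.6,"translation":[0,0,0],"rotation":[0,0,0]},
    {"claw":0.6,"translation":[0,0,0],"rotation":[0,0,0]}
  ]
}}

```text
time: 3.15
tool_pos: [0.5464, -0.0041, 0.0693]
orientation: [-0.081, 0.997, -0.0, 0.001]
wrist_force: [-0.6, -0.6, -0.6]
opening: 0.0525
finger_force: 0.0
```

Request:
{"method": "step_arm", "body": {
  "targets": [
    {"claw":0.2,"translation":[0,0,0],"rotation":[0,0,0]},
    {"claw":0.2,"translation":[0,0,0],"rotation":[0,0,0]},
    {"claw":0.2,"translation":[0,0,0],"rotation":[0,0,0]},
    {"claw":0.2,"translation":[0,0,0],"rotation":[0,0,0]},
    {"claw":0.2,"translation":[0,0,0],"rotation":[0,0,0]},
    {"claw":0.2,"translation":[0,0,0],"rotation":[0,0,0]}
  ],
  "force": 20
}}

```text
time: 3.75
tool_pos: [0.5461, -0.0039, 0.0688]
orientation: [-0.081, 0.997, 0.0, 0.0]
wrist_force: [-1.3, 0.9, 1.4]
opening: 0.0253
finger_force: 20.0
```

Request:
{"method": "step_arm", "body": {
  "targets": [
    {"claw":0.2,"translation":[0,0,-0.1],"rotation":[0,0,0]},
    {"claw":0.2,"translation":[0,0,-0.3],"rotation":[0,0,0]},
    {"claw":0.2,"translation":[0,0,-0.4],"rotation":[0,0,0]},
    {"claw":0.2,"translation":[0,0,-0.4],"rotation":[0,0,0]},
    {"claw":0.2,"translation":[0,0,-0.4],"rotation":[0,0,0]},
    {"claw":0.2,"translation":[0,0,-0.4],"rotation":[0,0,0]},
    {"claw":0.2,"translation":[0,0,-0.2],"rotation":[0,0,0]},
    {"claw":0.2,"translation":[0,0,0],"rotation":[0,0,0.49]},
    {"claw":0.2,"translation":[0,0,0],"rotation":[0,0,0.49]},
    {"claw":0.2,"translation":[0,0,0],"rotation":[0,0,0.49]},
    {"claw":0.2,"translation":[0,0,0],"rotation":[0,0,0.49]},
    {"claw":0.2,"translation":[0,0,0],"rotation":[0,0,0]}
  ]
}}

```text
time: 4.95
tool_pos: [0.5455, -0.004, 0.1781]
orientation: [0.056, 0.998, -0.0, -0.001]
wrist_force: [0.5, 1.0, 0.0]
opening: 0.0257
finger_force: 20.0
```

```bash
python3 -c "
from h import *
go(.491,.347,.03,83.6)"
```

```text
t 4.95 pos [ 0.5455 -0.004   0.1781] phi 83.6 tilt 0.06 W [0.5 1.  0. ] open 0.0257 ff 20.0
turn z -0.01, shift [1.863 6.855 2.962]
```

Request:
{"method": "step_arm", "body": {
  "targets": [
    {"claw":0.2,"translation":[0.17,0.62,0],"rotation":[0,0,0]},
    {"claw":0.2,"translation":[0.17,0.62,0],"rotation":[0,0,0]},
    {"claw":0.2,"translation":[0.17,0.62,0],"rotation":[0,0,0]},
    {"claw":0.2,"translation":[0.17,0.62,0],"rotation":[0,0,0]},
    {"claw":0.2,"translation":[0.17,0.62,0],"rotation":[0,0,0]},
    {"claw":0.2,"translation":[0.17,0.62,0],"rotation":[0,0,0]},
    {"claw":0.2,"translation":[0.17,0.62,0],"rotation":[0,0,0]},
    {"claw":0.2,"translation":[0.17,0.62,0],"rotation":[0,0,0]},
    {"claw":0.2,"translation":[0.17,0.62,0],"rotation":[0,0,0]},
    {"claw":0.2,"translation":[0.17,0.62,0],"rotation":[0,0,0]},
    {"claw":0.2,"translation":[0.17,0.62,0],"rotation":[0,0,0]},
    {"claw":0.2,"translation":[0,0,0.49],"rotation":[0,0,0]},
    {"claw":0.2,"translation":[0,0,0.49],"rotation":[0,0,0]},
    {"claw":0.2,"translation":[0,0,0.49],"rotation":[0,0,0]},
    {"claw":0.2,"translation":[0,0,0.49],"rotation":[0,0,0]},
    {"claw":0.2,"translation":[0,0,0.49],"rotation":[0,0,0]},
    {"claw":0.2,"translation":[0,0,0.49],"rotation":[0,0,0]},
    {"claw":0.2,"translation":[0,0,0],"rotation":[0,0,0]}
  ]
}}

```text
time: 6.75
tool_pos: [0.4891, 0.3432, 0.0277]
orientation: [0.056, 0.998, -0.003, -0.003]
wrist_force: [-0.6, -0.1, -0.6]
opening: 0.0258
finger_force: 20.0
```

```bash
python3 -c "
from h import *
crop('side','s1.png',150,270,420,420,2.8)
go(.491,.347,.009,83.6)"
```

```text
t 6.80 pos [0.4904 0.3443 0.0299] phi 83.6 tilt 0.26 W [ 1.   0.  -0.7] open 0.0257 ff 20.0
turn z 0.00, shift [-0.007  0.056  0.418]
```

View pics/s1.png

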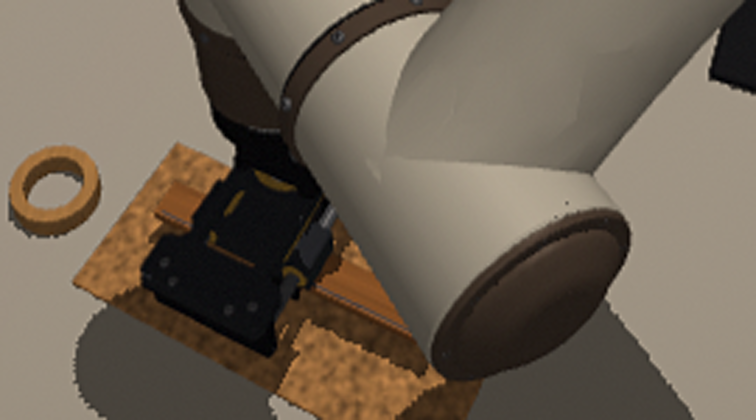

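The side view shows the ruler held level and along the mat, with ends near (165,205) and (430,335). Lowering and releasing.

Request:
{"method": "step_arm", "body": {
  "targets": [
    {"claw":0.2,"translation":[0,0,0.2],"rotation":[0,0,0]},
    {"claw":0.2,"translation":[0,0,0.17],"rotation":[0,0,0]},
    {"claw":0.2,"translation":[0,0,0.1],"rotation":[0,0,0]},
    {"claw":0.2,"translation":[0,0,0],"rotation":[0,0,0]},
    {"claw":0.2,"translation":[0,0,0],"rotation":[0,0,0]},
    {"claw":0.5,"translation":[0,0,0],"rotation":[0,0,0]},
    {"claw":0.5,"translation":[0,0,0],"rotation":[0,0,0]},
    {"claw":0.5,"translation":[0,0,0],"rotation":[0,0,0]},
    {"claw":0.5,"translation":[0,0,-0.1],"rotation":[0,0,0]},
    {"claw":0.5,"translation":[0,0,-0.4],"rotation":[0,0,0]},
    {"claw":0.5,"translation":[0,0,-0.7],"rotation":[0,0,0]},
    {"claw":0.5,"translation":[0,0,-0.7],"rotation":[0,0,0]},
    {"claw":0.5,"translation":[0,0,-0.7],"rotation":[0,0,0]},
    {"claw":0.5,"translation":[0,0,-0.7],"rotation":[0,0,0]}
  ]
}}

```text
time: 8.2
tool_pos: [0.4911, 0.3452, 0.1751]
orientation: [0.056, 0.998, 0.0, 0.0]
wrist_force: [0.4, -0.1, -0.8]
opening: 0.0435
finger_force: 0.0
```

```bash
python3 -c "
from h import *
go(.5374,-.3468,.18,98)"
```

```text
t 8.20 pos [0.4911 0.3452 0.1751] phi 83.6 tilt 0.04 W [ 0.4 -0.1 -0.8] open 0.0435 ff 0.0
turn z -1.80, shift [  1.009 -13.835  -0.104]
```

Request:
{"method": "step_arm", "body": {
  "targets": [
    {"claw":0.75,"translation":[0,0,0],"rotation":[0,0,-0.9]},
    {"claw":0.75,"translation":[0,0,0],"rotation":[0,0,-0.9]},
    {"claw":0.75,"translation":[0.06,-0.81,0],"rotation":[0,0,0]},
    {"claw":0.75,"translation":[0.06,-0.81,0],"rotation":[0,0,0]},
    {"claw":0.75,"translation":[0.06,-0.81,0],"rotation":[0,0,0]},
    {"claw":0.75,"translation":[0.06,-0.81,0],"rotation":[0,0,0]},
    {"claw":0.75,"translation":[0.06,-0.81,0],"rotation":[0,0,0]},
    {"claw":0.75,"translation":[0.06,-0.81,0],"rotation":[0,0,0]},
    {"claw":0.75,"translation":[0.06,-0.81,0],"rotation":[0,0,0]},
    {"claw":0.75,"translation":[0.06,-0.81,0],"rotation":[0,0,0]},
    {"claw":0.75,"translation":[0.06,-0.81,0],"rotation":[0,0,0]},
    {"claw":0.75,"translation":[0.06,-0.81,0],"rotation":[0,0,0]},
    {"claw":0.75,"translation":[0.06,-0.81,0],"rotation":[0,0,0]},
    {"claw":0.75,"translation":[0.06,-0.81,0],"rotation":[0,0,0]},
    {"claw":0.75,"translation":[0.06,-0.81,0],"rotation":[0,0,0]},
    {"claw":0.75,"translation":[0.06,-0.81,0],"rotation":[0,0,0]},
    {"claw":0.75,"translation":[0.06,-0.81,0],"rotation":[0,0,0]},
    {"claw":0.75,"translation":[0.06,-0.81,0],"rotation":[0,0,0]},
    {"claw":0.75,"translation":[0.06,-0.81,0],"rotation":[0,0,0]},
    {"claw":0.75,"translation":[0,0,0],"rotation":[0,0,0]}
  ]
}}

```text
time: 10.2
tool_pos: [0.5357, -0.3477, 0.1727]
orientation: [-0.067, 0.998, -0.001, 0.0]
wrist_force: [-0.8, 1.1, -0.9]
opening: 0.065
finger_force: 0.0
```

```bash
python3 -c "
from h import *
a=imaging.get_image('top')[190:330,90:230,::-1];b=imaging.get_image('side')[120:260,290:430,::-1]
cv2.imwrite('pics/c2.png',cv2.resize(np.hstack([a,b]),None,fx=2.8,fy=2.8,interpolation=cv2.INTER_CUBIC))
go(.5374,-.3468,.013,98)"
```

```text
t 10.30 pos [ 0.5356 -0.3442  0.1728] phi 97.8 tilt 0.04 W [ 0.3 -0.3 -0.1] open 0.0655 ff 0.0
turn z -0.02, shift [-0.03  -0.058  3.196]
```

View pics/c2.png

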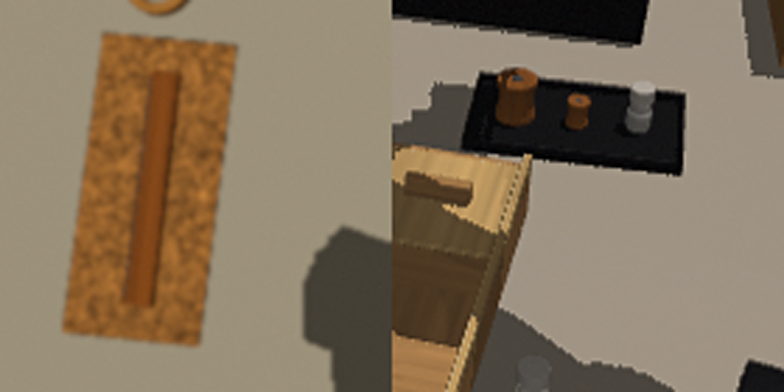

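The ruler lies centred and lengthways on the mat, ends at (163,72) and (138,303). The large bobbin is undisturbed in the tray at (518,95) in the right half. Descending to it.

Request:
{"method": "step_arm", "body": {
  "targets": [
    {"claw":0.75,"translation":[-0.03,-0.03,0.4],"rotation":[0,0,0]},
    {"claw":0.75,"translation":[0,0,0.5],"rotation":[0,0,0]},
    {"claw":0.75,"translation":[0,0,0.5],"rotation":[0,0,0]},
    {"claw":0.75,"translation":[0,0,0.5],"rotation":[0,0,0]},
    {"claw":0.75,"translation":[0,0,0.5],"rotation":[0,0,0]},
    {"claw":0.75,"translation":[0,0,0.4],"rotation":[0,0,0]},
    {"claw":0.75,"translation":[0,0,0.25],"rotation":[0,0,0]},
    {"claw":0.75,"translation":[0,0,0.13],"rotation":[0,0,0]},
    {"claw":0.75,"translation":[0,0,0],"rotation":[0,0,0]},
    {"claw":0.3,"translation":[0,0,0],"rotation":[0,0,0]},
    {"claw":0.3,"translation":[0,0,0],"rotation":[0,0,0]},
    {"claw":0.3,"translation":[0,0,0],"rotation":[0,0,0]},
    {"claw":0.3,"translation":[0,0,0],"rotation":[0,0,0]},
    {"claw":0.3,"translation":[0,0,0],"rotation":[0,0,0]},
    {"claw":0.3,"translation":[0,0,0],"rotation":[0,0,0]}
  ],
  "force": 20
}}

```text
time: 11.8
tool_pos: [0.5381, -0.345, 0.0147]
orientation: [-0.069, 0.998, -0.0, 0.0]
wrist_force: [-0.1, 0.7, 2.9]
opening: 0.0418
finger_force: 20.0
```

Request:
{"method": "step_arm", "body": {
  "targets": [
    {"claw":0.3,"translation":[0,0,-0.1],"rotation":[0,0,0]},
    {"claw":0.3,"translation":[0,0,-0.4],"rotation":[0,0,0]},
    {"claw":0.3,"translation":[0,0,-0.6],"rotation":[0,0,0]},
    {"claw":0.3,"translation":[0,0,-0.6],"rotation":[0,0,0]},
    {"claw":0.3,"translation":[0,0,-0.6],"rotation":[0,0,0]},
    {"claw":0.3,"translation":[0,0,-0.6],"rotation":[0,0,0]},
    {"claw":0.3,"translation":[0,0,-0.4],"rotation":[0,0,0]},
    {"claw":0.3,"translation":[0,0,-0.2],"rotation":[0,0,0]},
    {"claw":0.3,"translation":[0,0,0],"rotation":[0,0,0.49]},
    {"claw":0.3,"translation":[0,0,0],"rotation":[0,0,0]}
  ]
}}

```text
time: 12.8
tool_pos: [0.5374, -0.3445, 0.1885]
orientation: [-0.035, 0.999, 0.0, -0.0]
wrist_force: [-0.4, 0.8, -1.7]
opening: 0.0412
finger_force: 20.0
```

```bash
python3 -c "
from h import *
go(.537,.0043,.1,93.9)"
```

```text
t 12.80 pos [ 0.5374 -0.3445  0.1885] phi 94.0 tilt 0.07 W [-0.4  0.8 -1.7] open 0.0412 ff 20.0
turn z 0.02, shift [-0.469  6.959  1.775]
```

Request:
{"method": "step_arm", "body": {
  "targets": [
    {"claw":0.3,"translation":[-0.04,0.58,0],"rotation":[0,0,0]},
    {"claw":0.3,"translation":[-0.04,0.58,0],"rotation":[0,0,0]},
    {"claw":0.3,"translation":[-0.04,0.58,0],"rotation":[0,0,0]},
    {"claw":0.3,"translation":[-0.04,0.58,0],"rotation":[0,0,0]},
    {"claw":0.3,"translation":[-0.04,0.58,0],"rotation":[0,0,0]},
    {"claw":0.3,"translation":[-0.04,0.58,0],"rotation":[0,0,0]},
    {"claw":0.3,"translation":[-0.04,0.58,0],"rotation":[0,0,0]},
    {"claw":0.3,"translation":[-0.04,0.58,0],"rotation":[0,0,0]},
    {"claw":0.3,"translation":[-0.04,0.58,0],"rotation":[0,0,0]},
    {"claw":0.3,"translation":[-0.04,0.58,0],"rotation":[0,0,0]},
    {"claw":0.3,"translation":[-0.04,0.58,0],"rotation":[0,0,0]},
    {"claw":0.3,"translation":[-0.04,0.58,0],"rotation":[0,0,0]},
    {"claw":0.3,"translation":[0,0,0],"rotation":[0,0,0]},
    {"claw":0.3,"translation":[0,0,0.4],"rotation":[0,0,0]},
    {"claw":0.3,"translation":[0,0,0.4],"rotation":[0,0,0]},
    {"claw":0.3,"translation":[0,0,0.4],"rotation":[0,0,0]},
    {"claw":0.3,"translation":[0,0,0.4],"rotation":[0,0,0]},
    {"claw":0.3,"translation":[0,0,0],"rotation":[0,0,0]}
  ]
}}

```text
time: 14.6
tool_pos: [0.5345, 0.0028, 0.1057]
orientation: [-0.035, 0.999, -0.001, -0.004]
wrist_force: [-0.1, -0.9, -0.8]
opening: 0.0418
finger_force: 20.0
```

```bash
python3 -c "
from h import *
crop('side','s2.png',200,130,370,290,3.5)
go(.537,.0043,.02,93.9)"
```

```text
t 14.65 pos [0.536  0.0031 0.1075] phi 94.1 tilt 0.27 W [ 0.7 -0.7 -0.2] open 0.0416 ff 20.0
turn z 0.02, shift [-0.03   0.025  1.75 ]
```

View pics/s2.png

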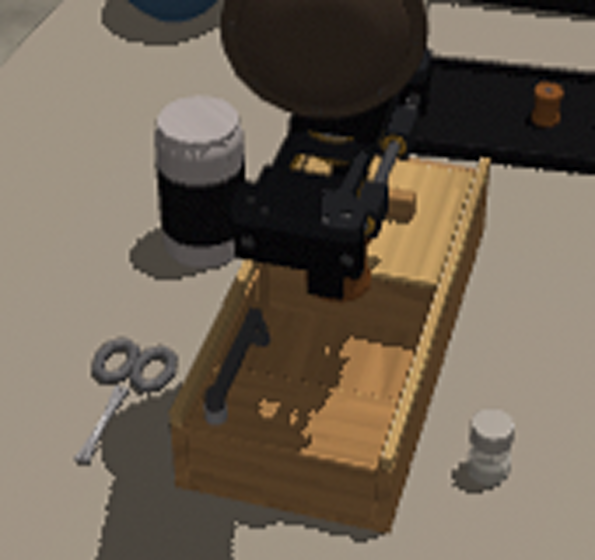

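The bobbin hangs over the clear mouth and the latch at (235,370) is well off the fingers. Lowering in and releasing.

Request:
{"method": "step_arm", "body": {
  "targets": [
    {"claw":0.3,"translation":[-0.02,0.02,0.25],"rotation":[0,0,0]},
    {"claw":0.3,"translation":[0,0,0.3],"rotation":[0,0,0]},
    {"claw":0.3,"translation":[0,0,0.3],"rotation":[0,0,0]},
    {"claw":0.3,"translation":[0,0,0.3],"rotation":[0,0,0]},
    {"claw":0.3,"translation":[0,0,0.3],"rotation":[0,0,0]},
    {"claw":0.3,"translation":[0,0,0.2],"rotation":[0,0,0]},
    {"claw":0.3,"translation":[0,0,0.1],"rotation":[0,0,0]},
    {"claw":0.3,"translation":[0,0,0],"rotation":[0,0,0]},
    {"claw":0.3,"translation":[0,0,0],"rotation":[0,0,0]}
  ]
}}

```text
time: 15.55
tool_pos: [0.5387, 0.0052, 0.0221]
orientation: [-0.035, 0.999, 0.0, 0.001]
wrist_force: [0.0, 0.3, -0.1]
opening: 0.0417
finger_force: 20.0
```

Request:
{"method": "step_arm", "body": {
  "targets": [
    {"claw":0.3,"translation":[0,0,0.04],"rotation":[0,0,0]},
    {"claw":0.3,"translation":[0,0,0],"rotation":[0,0,0]},
    {"claw":0.62,"translation":[0,0,0],"rotation":[0,0,0]},
    {"claw":0.62,"translation":[0,0,0],"rotation":[0,0,0]},
    {"claw":0.62,"translation":[0,0,0],"rotation":[0,0,0]},
    {"claw":0.62,"translation":[0,0,-0.1],"rotation":[0,0,0]},
    {"claw":0.62,"translation":[0,0,-0.3],"rotation":[0,0,0]},
    {"claw":0.62,"translation":[0,0,-0.5],"rotation":[0,0,0]},
    {"claw":0.62,"translation":[0,0,-0.6],"rotation":[0,0,0]},
    {"claw":0.62,"translation":[0,0,-0.6],"rotation":[0,0,0]},
    {"claw":0.62,"translation":[0,0,-0.4],"rotation":[0,0,0]},
    {"claw":0.62,"translation":[0,0,0],"rotation":[0,0,0]}
  ]
}}

```text
time: 16.75
tool_pos: [0.5403, 0.0055, 0.1483]
orientation: [-0.036, 0.999, 0.001, 0.004]
wrist_force: [0.4, 0.1, 0.0]
opening: 0.0537
finger_force: 0.0
```

```bash
python3 -c "
from h import *
im=imaging.get_image('top')[205:275,225:385,::-1]
cv2.imwrite('pics/c3.png',cv2.resize(im,None,fx=4.5,fy=4.5,interpolation=cv2.INTER_CUBIC))
go(.5474,-.1124,.067,93.9)"
```

```text
t 16.80 pos [0.5389 0.0053 0.1462] phi 94.0 tilt 0.22 W [-1.2  0.6 -0.2] open 0.0541 ff 0.0
turn z 0.02, shift [-0.004 -2.362  1.582]
```

Request:
{"method": "step_arm", "body": {
  "targets": [
    {"claw":0.5,"translation":[0,-0.47,0],"rotation":[0,0,0]},
    {"claw":0.5,"translation":[0,-0.47,0],"rotation":[0,0,0]},
    {"claw":0.5,"translation":[0,-0.47,0],"rotation":[0,0,0]},
    {"claw":0.5,"translation":[0,-0.47,0],"rotation":[0,0,0]},
    {"claw":0.5,"translation":[0,-0.47,0],"rotation":[0,0,0]},
    {"claw":0.5,"translation":[0,0,0],"rotation":[0,0,0]},
    {"claw":0.5,"translation":[0,0,0.35],"rotation":[0,0,0]},
    {"claw":0.5,"translation":[0,0,0.35],"rotation":[0,0,0]},
    {"claw":0.5,"translation":[0,0,0],"rotation":[0,0,0]}
  ]
}}

```text
time: 17.7
tool_pos: [0.5438, -0.1116, 0.1063]
orientation: [-0.035, 0.999, 0.0, -0.004]
wrist_force: [0.6, -0.7, 0.6]
opening: 0.0439
finger_force: 0.0
```

```bash
python3 -c "
from h import *
crop('side','s3.png',200,130,370,290,3.5)
go(.5474,-.1124,.067,93.9)"
```

```text
t 17.75 pos [ 0.5451 -0.1118  0.1078] phi 94.1 tilt 0.26 W [-0.2  0.6  0.3] open 0.0439 ff 0.0
turn z 0.02, shift [-0.049 -0.016  0.817]
```

View pics/s3.png

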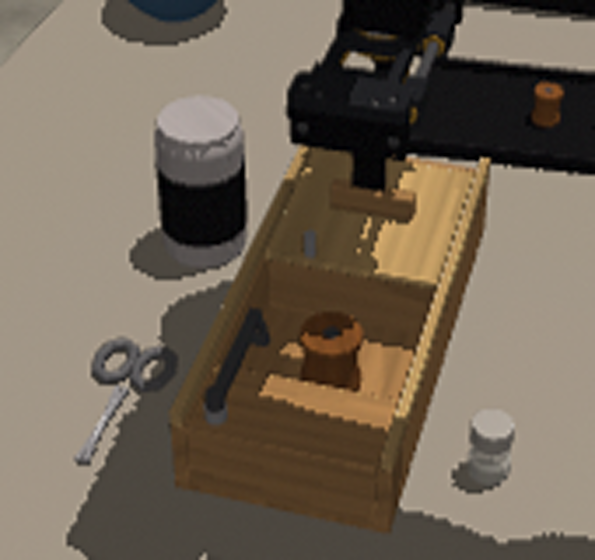

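The bobbin stands upright in the bay at (331,350), and the gripper is over the ridge at (372,205). Gripping the ridge.

Request:
{"method": "step_arm", "body": {
  "targets": [
    {"claw":0.5,"translation":[0,0,0.3],"rotation":[0,0,0]},
    {"claw":0.5,"translation":[0,0,0.3],"rotation":[0,0,0]},
    {"claw":0.5,"translation":[0,0,0.2],"rotation":[0,0,0]},
    {"claw":0.5,"translation":[0,0,0],"rotation":[0,0,0]},
    {"claw":0.05,"translation":[0,0,0],"rotation":[0,0,0]},
    {"claw":0.05,"translation":[0,0,0],"rotation":[0,0,0]},
    {"claw":0.05,"translation":[0,0,0],"rotation":[0,0,0]},
    {"claw":0.05,"translation":[0,0,0],"rotation":[0,0,0]},
    {"claw":0.05,"translation":[0,0,0],"rotation":[0,0,0]},
    {"claw":0.05,"translation":[0,0,0],"rotation":[0,0,0]}
  ],
  "force": 25
}}

```text
time: 18.75
tool_pos: [0.5467, -0.1128, 0.07]
orientation: [-0.035, 0.999, -0.0, 0.0]
wrist_force: [0.4, -3.5, 1.6]
opening: 0.0121
finger_force: 25.0
```

```bash
python3 -c "
from h import *
go(.5417+.028*-.068,-.0315+.028*.998,.067,93.9)"
```

```text
t 18.75 pos [ 0.5467 -0.1128  0.07  ] phi 94.1 tilt 0.06 W [ 0.4 -3.5  1.6] open 0.0121 ff 25.0
turn z 0.02, shift [-0.011  2.189  0.058]
```

Request:
{"method": "step_arm", "body": {
  "targets": [
    {"claw":0.05,"translation":[0,0.1,0],"rotation":[0,0,0]},
    {"claw":0.05,"translation":[0,0.2,0],"rotation":[0,0,0]},
    {"claw":0.05,"translation":[0,0.2,0],"rotation":[0,0,0]},
    {"claw":0.05,"translation":[0,0.2,0],"rotation":[0,0,0]},
    {"claw":0.05,"translation":[0,0.2,0],"rotation":[0,0,0]},
    {"claw":0.05,"translation":[0,0.2,0],"rotation":[0,0,0]},
    {"claw":0.05,"translation":[0,0.2,0],"rotation":[0,0,0]},
    {"claw":0.05,"translation":[0,0.2,0],"rotation":[0,0,0]},
    {"claw":0.05,"translation":[0,0.1,0],"rotation":[0,0,0]}
  ]
}}

```text
time: 19.65
tool_pos: [0.5409, -0.0328, 0.07]
orientation: [-0.036, 0.999, -0.001, 0.0]
wrist_force: [0.9, -5.7, 0.8]
opening: 0.0117
finger_force: 25.0
```

Request:
{"method": "step_arm", "body": {
  "targets": [
    {"claw":0.05,"translation":[0,0.1,0],"rotation":[0,0,0]},
    {"claw":0.05,"translation":[0,0.1,0],"rotation":[0,0,0]},
    {"claw":0.05,"translation":[0,0.1,0],"rotation":[0,0,0]},
    {"claw":0.05,"translation":[0,0.1,0],"rotation":[0,0,0]},
    {"claw":0.05,"translation":[0,0,0],"rotation":[0,0,0]}
  ]
}}

```text
time: 20.15
tool_pos: [0.5394, -0.0128, 0.07]
orientation: [-0.035, 0.999, -0.0, 0.0]
wrist_force: [-1.3, -4.0, 3.1]
opening: 0.0118
finger_force: 25.0
```

```bash
python3 -c "
from h import *
go(.5417+.028*-.068,-.0315+.028*.998,.067,93.9)"
```

```text
t 20.15 pos [ 0.5394 -0.0128  0.07  ] phi 94.1 tilt 0.04 W [-1.3 -4.   3.1] open 0.0118 ff 25.0
turn z 0.02, shift [-0.021  0.183  0.059]
```

Request:
{"method": "step_arm", "body": {
  "targets": [
    {"claw":0.05,"translation":[0,0.04,0],"rotation":[0,0,0]},
    {"claw":0.05,"translation":[0,0.04,0],"rotation":[0,0,0]}
  ]
}}

```text
time: 20.35
tool_pos: [0.5391, -0.0087, 0.0699]
orientation: [-0.035, 0.999, -0.0, 0.0]
wrist_force: [-0.0, -5.8, 3.9]
opening: 0.0119
finger_force: 25.0
```

Request:
{"method": "step_arm", "body": {
  "targets": [
    {"claw":0.05,"translation":[0,0.04,0],"rotation":[0,0,0]},
    {"claw":0.05,"translation":[0,0.04,0],"rotation":[0,0,0]}
  ]
}}

```text
time: 20.55
tool_pos: [0.5388, -0.0048, 0.0699]
orientation: [-0.035, 0.999, -0.0, -0.0]
wrist_force: [-0.6, -6.3, 5.0]
opening: 0.0115
finger_force: 25.0
```

Request:
{"method": "step_arm", "body": {
  "targets": [
    {"claw":0.05,"translation":[0,0.04,0],"rotation":[0,0,0]},
    {"claw":0.05,"translation":[0,0.02,0],"rotation":[0,0,0]}
  ]
}}

```text
time: 20.75
tool_pos: [0.5387, -0.0036, 0.07]
orientation: [-0.036, 0.999, -0.002, -0.0]
wrist_force: [3.0, -16.4, 3.6]
opening: 0.0119
finger_force: 25.0
```

Request:
{"method": "step_arm", "body": {
  "targets": [
    {"claw":0.05,"translation":[0,0.04,0],"rotation":[0,0,0]},
    {"claw":0.05,"translation":[0,0.02,0],"rotation":[0,0,0]},
    {"claw":0.05,"translation":[0,0,0],"rotation":[0,0,0]}
  ]
}}

```text
time: 21.05
tool_pos: [0.5386, -0.0034, 0.0701]
orientation: [-0.036, 0.999, -0.003, -0.001]
wrist_force: [5.0, -24.6, 2.2]
opening: 0.0118
finger_force: 25.0
```

```bash
python3 -c "
from h import *
crop('side','s4.png',220,180,360,290,5)
go(.5417+.028*-.068,-.0315+.028*.998,.067,93.9)"
```

```text
t 21.10 pos [ 0.5386 -0.0034  0.0701] phi 94.1 tilt 0.40 W [  5.2 -24.9   1.7] open 0.0117 ff 25.0
turn z 0.02, shift [-0.023 -0.004  0.061]
```

View pics/s4.png

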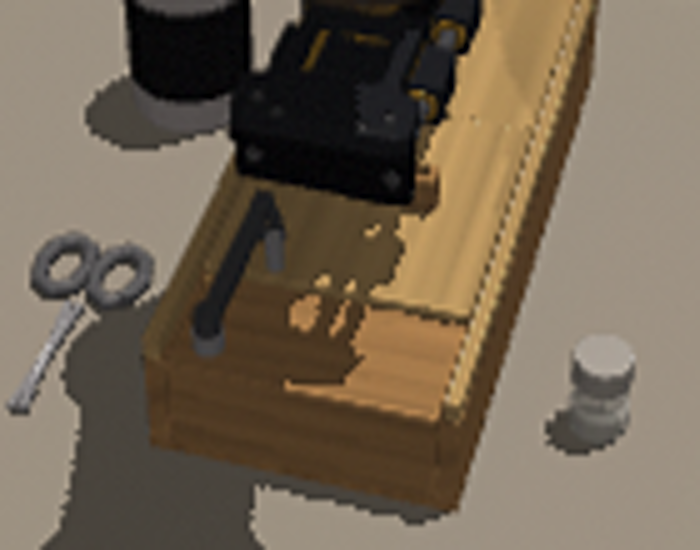

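The gate is hard against its end stop, with force rising and no travel. The pin at (277,250) is past the hook. Relieving the push, releasing and lifting clear.

Request:
{"method": "step_arm", "body": {
  "targets": [
    {"claw":0.05,"translation":[0,-0.05,0],"rotation":[0,0,0]},
    {"claw":0.4,"translation":[0,0,0],"rotation":[0,0,0]},
    {"claw":0.4,"translation":[0,0,0],"rotation":[0,0,0]},
    {"claw":0.4,"translation":[0,0,0],"rotation":[0,0,0]},
    {"claw":0.4,"translation":[0,0,-0.2],"rotation":[0,0,0]},
    {"claw":0.4,"translation":[0,0,-0.5],"rotation":[0,0,0]},
    {"claw":0.4,"translation":[0,0,-0.6],"rotation":[0,0,0]},
    {"claw":0.4,"translation":[0,0,-0.6],"rotation":[0,0,0]},
    {"claw":0.4,"translation":[0,-0.6,-0.4],"rotation":[0,0,0]},
    {"claw":0.4,"translation":[0,-0.7,0],"rotation":[0,0,0]},
    {"claw":0.4,"translation":[0,-0.7,0],"rotation":[0,0,0]},
    {"claw":0.4,"translation":[0,-0.7,0],"rotation":[0,0,0]},
    {"claw":0.4,"translation":[0,-0.5,0],"rotation":[0,0,0]},
    {"claw":0.4,"translation":[0,0,0],"rotation":[0,0,0]}
  ]
}}

```text
time: 22.5
tool_pos: [0.5499, -0.1623, 0.1849]
orientation: [-0.034, 0.999, 0.0, 0.0]
wrist_force: [0.3, -0.4, -0.9]
opening: 0.0352
finger_force: 0.0
```

```bash
python3 -c "
from h import *
a=imaging.get_image('top')[165:305,225:345,::-1];b=imaging.get_image('side')[165:305,220:360,::-1]
cv2.imwrite('pics/c5.png',cv2.resize(np.hstack([a,b]),None,fx=3,fy=3,interpolation=cv2.INTER_CUBIC))
print(arm.read_state()['tool_pos'])"
```

```text
[ 0.54981303 -0.16029631  0.1847706 ]
```

View pics/c5.png

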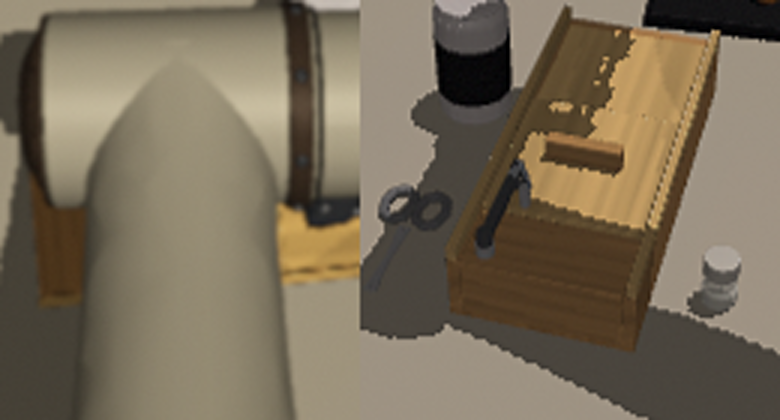

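The gate is fully closed. The pin at (525,190) sits on the far side of the hook at (518,165), and the latch arm is back at its rest direction. The scissors, jar and can are unmoved, so I'm handing in.

```bash
python3 -c "
from rig import sign_off
print(sign_off())"
```

```text
the job is handed in; nothing more can be done
None
```

The job is handed in at about 23 s of the 72 s allowed: the ruler lies lengthways on the mat, the large bobbin stands in the hopper, and the gate is against its end stop with its pin past the latch hook; the click is judged from the last picture, where the latch looks back at rest.

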